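# Sweep the knob blanks into the gathering fence with a straightedge

## Robot

A 6-joint arm with a two-finger parallel gripper is mounted at the origin on a cart in front of the work surface, level with it; the furniture and walls round the work are solid. World frame = base frame: x ahead of the robot, y to its left, z up, the work surface at z = 0. Lengths are in mm, angles in rad, forces in N, time in s.
With the tool pointing down it reaches from about 350 to 875 mm from the base axis. Payload 4.2 kg.
Tool frame: the origin (TCP) lies at the very end of the fingers, on their centre line; the grasp point (between the pads) lies 19 mm behind it; z points along the fingers, y is the line along which they close (so a half turn about z gives the same grasp; the last joint's range is limited). The gripper opens to 85 mm and grips with 20 to 120 N. Pads are 22 mm wide; open, the fingers measure 114 mm over their backs; the gripper's body (76 mm by 85 mm) begins 54 mm behind the grasp point. The pads swing forward as they close: fully open they stand 13 mm farther back than shut.
Start: joints at [-1.033, 0.385, 0.008, 0, -1.194, -0.259], TCP at [172.018, -600.84, 206.212] pointing down, gripper open.
Joint ranges: [-3.14, 3.14], [-1.21, 2.06], [-1.07, 1.41], [-3.16, 2.05], [-2.99, -0.16], [-3.1, 3.1]. Speed limits (rad/s): [2.79, 2.79, 3.14, 3.14, 3.14, 3.14].

## Interface

Orientations are given as a unit quaternion [x, y, z, w].
In Python, from bench import arm, optics gives the robot as it stands. The module is installed in compiled form; this text tells all that it offers.
- The arm moves only by the tool step_arm, never from a script. Its argument "motion" is a list of rows, each an object with "dr": the turn, a rotation vector about the tool's x, y, z in units of 8 degrees (1.0 is 8 degrees), a list of three; "slide": the shift along the tool's x, y, z in mm, a list of three; "jaw": the finger opening in mm, from 0 to 85.4. A call has exactly 8 rows; each row is the pose to reach, as a shift and turn from the pose commanded when the call began, along the tool's axes at that moment; what a row does not reach only later rows make up. A row lasts 1/8 s, in which the tool goes at most 62.5 mm and 10.7 degrees, less where a joint would pass 70% of its speed; a pose out of reach is approached as far as the arm can. A call with a gripper value outside its range is refused whole. The fingers move at their own pace and stop on an object; the grip force is fixed at half the most. Time passes only in rows, so rows that repeat a pose let the fingers close, or fill a call up. It gives the time, the measured TCP pose, the force, the opening and the grip force at its end, in the units of the state.
- arm.read_state(): the state, without advancing time (a new reading comes with each control period).
- optics.get_image(name): name is "scene" or "top" or "wrist"; returns the picture (480x640x3 uint8, blue, green, red); there is no depth.
- optics.camera_info(name): a dict with "camera_matrix" (3x3 intrinsics, pixels), "view" (4x4, takes a point from world to camera coordinates); the wrist camera has in their place "T_tool_cam" (4x4, takes a point from camera to tool coordinates, whose origin is the TCP and whose axes are the flange's). Camera axes: x right, y up, looking along -z (the intrinsics and any distortion apply to the point x, -y, -z); pixel columns grow to the right and rows downward; lengths in mm; the calibration is good to about 2 mm. A picture is of the moment at which its call begins: read the wrist's pose just before it. camera_info takes no time and is no camera call.
- arm.job_done(): hands the job in; it is judged then, once.
The state is a dict: "clock": time; "joints": joint angles; "joint_vel": joint speeds; "joint_efforts": joint torques, N m; "position": TCP position; "ee_rot": TCP orientation; "contact_force": force on the tool from outside, world axes, zero at the start; "wrist_torque": the same for the moment, N m; "gripper_width": finger opening in mm; "grasp_force": force on a finger pad.
Only numpy, scipy, OpenCV 4.12 (cv2) and the standard library are available. Lean on these libraries where they do the work, as an engineer would, in place of code of your own. Each camera call takes 0.05 s, during which the arm holds its last target. There are 200 camera calls.

## Task

Take the short aluminium straightedge by its black grip, use it to draw the five scattered red blanks together in front of the blue U-shaped fence, then push them into it as one group, so that none goes in while another is still more than about 10 cm from the mouth. Finish with all five lying flat and fully inside the fence, and the straightedge left standing across its mouth to close it. Touch the blanks only with the straightedge, and leave the eraser, battery, spools and clip where they are.

Things in the scene. Friction and masses are not known exactly. Their poses are not given: they have to be found in the camera images.
- straightedge: Short aluminium straightedge standing on its base: a bar 100 mm long (its own x), 26 mm wide (its own y) and 16 mm high, about 0.25 kg, with a black upright grip rib on top, 64 mm long, 12 mm thick (across y) and reaching from 16 to 57 mm above the board, to be pinched across its thickness. Origin at the centre of the underside, z up.
- blank_1: One of five like knob blanks: a flat red disc, 22 mm across and 12 mm high, about 35 g, lying flat on the sorting board and sliding freely on it; origin at the centre of its underside.
- blank_2: One of five like knob blanks: a flat red disc, 22 mm across and 12 mm high, about 35 g, lying flat on the sorting board and sliding freely on it; origin at the centre of its underside.
- blank_3: One of five like knob blanks: a flat red disc, 22 mm across and 12 mm high, about 35 g, lying flat on the sorting board and sliding freely on it; origin at the centre of its underside.
- blank_4: One of five like knob blanks: a flat red disc, 22 mm across and 12 mm high, about 35 g, lying flat on the sorting board and sliding freely on it; origin at the centre of its underside.
- blank_5: One of five like knob blanks: a flat red disc, 22 mm across and 12 mm high, about 35 g, lying flat on the sorting board and sliding freely on it; origin at the centre of its underside.
- fence: U-shaped blue metal fence fixed to the board, no floor: inside 118 mm wide, 80 mm deep; walls 18 mm high, 6 mm thick; lead-ins flare out at the mouth, 24 mm forward and 14 mm to each side; screw feet reach 17 mm outside the walls. Its x points into the fence, y across, z up. Origin: on the board (not on the metal), on the centre line, 170 mm in front of the mouth, amid the scattered blanks.
- board: Grey sorting board lying fixed on the worktop, 300 x 620 x 8 mm, level; all the listed things stand on its top, 8 mm above the worktop. Origin at the centre of its underside. Two desk lamps behind it reach over its far edge, their heads from about 0.42 m above it; a pattern easel stands 5 mm behind its far edge.
- mouth (a point): Middle of the fence's mouth at board level, on the line between the front ends of the two parallel side walls; axes as the fence's: x points into the fence, y across it.
- eraser: Bystander: eraser in a blue sleeve lying among the blanks, 22 x 52 x 13 mm, long along its own y; origin at the centre of the underside. Leave it where it is.
- battery: Bystander: green and white battery lying among the blanks, 15 x 50 x 15 mm, long along its own y; origin at the centre of the underside. Leave it where it is.
- blue_spool: Bystander: standing spool of blue thread, 32 mm across, 46 mm high; origin at the centre of the underside.
- white_spool: Bystander: standing spool of white thread, 32 mm across, 60 mm high; origin at the centre of the underside.
- clip: Bystander: black binder clip, 24 x 32 x 37 mm; origin at the centre of the underside.

How it is judged:
By the outcome, as a careful person would: the job done as asked, in the order asked, and still so for the second after the job is handed in, with the robot touching nothing.
It also fails if it takes over 64 s, if anything falls off the work surface, if the arm or the gripper's body presses on something with over 40 N, if the wrist force passes 120 N, or if a joint passes its speed limit or range.

## Working session

There is one attempt and no reset: what is moved stays moved. The work goes in short steps, Python scripts to look and compute and a tool call to move; the robot and the scene stay as the last step left them, time stands still between calls to the robot, and variables do not carry over. Pictures are saved under pics/ and viewed, at most 10 in all, crops included, and the job is handed in when it is done.

Besides the shell and the picture viewer there is one more tool, called after ">>>" by a JSON object that holds its "api" and its "payload", one argument or row to a line. step_arm: Moves the arm, as the interface text tells. Its arguments: {"type":"object","properties":{"motion":{"type":"array","items":{"type":"object","properties":{"dr":{"type":"array","items":{"type":"number"}},"slide":{"type":"array","items":{"type":"number"}},"jaw":{"type":"number"}}}}},"required":["motion"]}

```bash
mkdir -p pics
python3 - <<'E'
from bench import arm, optics
import cv2,numpy as np
s=arm.read_state();print({k:np.round(v,3).tolist() for k,v in s.items()})
for n in("top","scene"):
    cv2.imwrite(f"pics/{n}0.png",optics.get_image(n)); print(n,{k:np.round(v,3).tolist() if not isinstance(v,str) else v for k,v in optics.camera_info(n).items()})
print(optics.camera_info("wrist"))
E
```

```text
{'clock': 0.0, 'joints': [-1.033, 0.386, 0.007, -0.001, -1.194, -0.259], 'joint_vel': [-0.001, 0.0, 0.0, 0.001, -0.001, 0.0], 'joint_efforts': [-0.0, -39.229, 18.841, 4.186, -0.005, -0.0], 'position': [171.858, -600.233, 205.085], 'ee_rot': [-0.139, 0.99, 0.001, -0.0], 'contact_force': [0.011, 0.033, -1.282], 'wrist_torque': [-0.02, 0.001, 0.005], 'grasp_force': 0.0, 'gripper_width': 85.506}
top {'camera_matrix': [[451.721, 0.0, 319.929], [0.0, 451.721, 236.503], [0.0, 0.0, 1.0]], 'view': [[-0.023, -1.0, 0.001, 18.957], [0.995, -0.023, 0.097, -572.174], [-0.097, 0.003, 0.995, -833.01], [0.0, 0.0, 0.0, 1.0]]}
scene {'camera_matrix': [[487.938, 0.0, 315.167], [0.0, 487.938, 235.399], [0.0, 0.0, 1.0]], 'view': [[0.661, -0.75, -0.014, -355.982], [0.342, 0.284, 0.896, -235.797], [-0.668, -0.597, 0.444, -510.293], [0.0, 0.0, 0.0, 1.0]]}
{'camera_matrix': array([[409.28237164,   0.        , 323.64964655],
       [  0.        , 409.28237164, 234.97754193],
       [  0.        ,   0.        ,   1.        ]]), 'T_tool_cam': array([[ 1.46905298e-04,  9.53014389e-01,  3.02924996e-01,
         7.80982843e+01],
       [ 9.99999418e-01, -4.63837143e-04,  9.74294837e-04,
        -1.12988886e-01],
       [ 1.06902486e-03,  3.02924676e-01, -9.53013902e-01,
        -1.66496215e+02],
       [ 0.00000000e+00,  0.00000000e+00,  0.00000000e+00,
         1.00000000e+00]])}
```

View pics/top0.png

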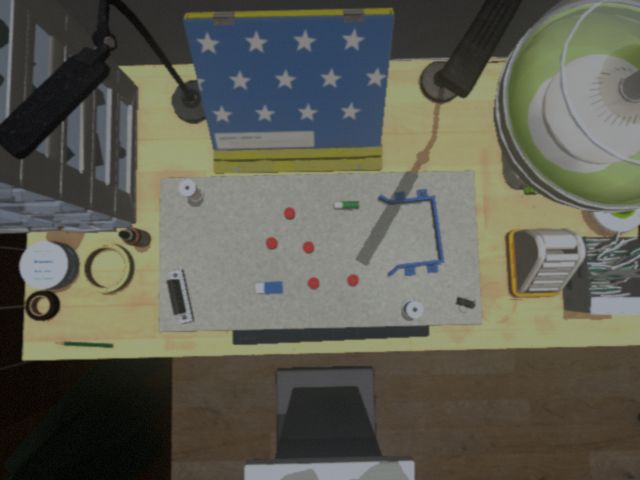

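View pics/scene0.png

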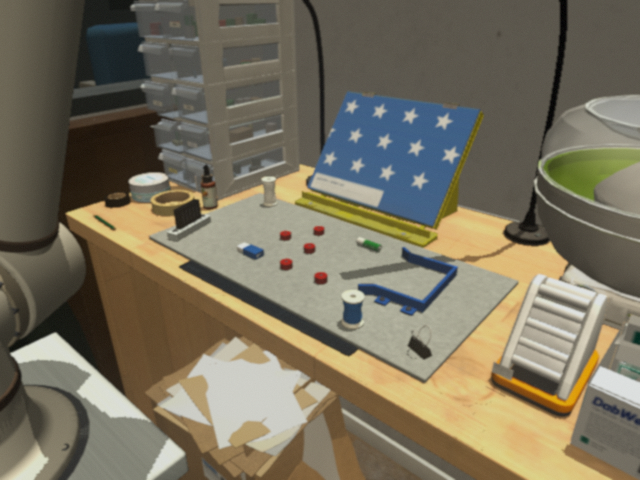

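The top view shows the straightedge at (178,297), blanks at (290,213), (272,243), (308,247), (314,283) and (353,280), the fence opening left at about x=390, the eraser at (270,288) and the battery at (347,205). The spools are at (188,188) and (413,310), and the clip is at (465,302).

```bash
cat > h.py <<'E'
from bench import arm, optics
import cv2,numpy as np
from scipy.spatial.transform import Rotation as R
def p2w(n,u,v,z,st=None):
    c=optics.camera_info(n);K=c['camera_matrix']
    d=np.array([(u-K[0,2])/K[0,0],-(v-K[1,2])/K[1,1],-1.])
    if n=='wrist':
        q=np.eye(4);q[:3,:3]=R.from_quat(st['ee_rot']).as_matrix();q[:3,3]=st['position'];M=q@c['T_tool_cam']
    else: M=np.linalg.inv(c['view'])
    o=M[:3,3];w=M[:3,:3]@d
    return (o+w*(z-o[2])/w[2])[:2]
def blobs(im,lo,hi,amin=20):
    m=cv2.inRange(cv2.cvtColor(im,cv2.COLOR_BGR2HSV),lo,hi)
    n,l,s,c=cv2.connectedComponentsWithStats(m)
    return [(c[i],s[i]) for i in range(1,n) if s[i][4]>=amin]
def reds(im,n='top',st=None,z=16):
    # top image: hue wraps -> shift
    h=cv2.cvtColor(im,cv2.COLOR_BGR2HSV)
    m=(((h[...,0]<8)|(h[...,0]>172))&(h[...,1]>130)&(h[...,2]>70)).astype(np.uint8)
    k,l,s,c=cv2.connectedComponentsWithStats(m)
    return [(p2w(n,*c[i],z,st).round(1).tolist(),int(s[i][4])) for i in range(1,k) if s[i][4]>15]
E
python3 - <<'E'
from h import *
im=cv2.imread('pics/top0.png')
print(reds(im))
cv2.imwrite('pics/crop.png',cv2.resize(im[170:340,155:355],None,fx=4,fy=3.5,interpolation=cv2.INTER_CUBIC)[:600])
cr=im[168:334,158:488]; cv2.imwrite('pics/crop.png',cv2.resize(cr,None,fx=2.4,fy=2.4,interpolation=cv2.INTER_CUBIC))
E
```

```text
[([621.5, 64.4], 73), ([564.2, 100.0], 74), ([554.6, 29.0], 70), ([489.1, -55.0], 74), ([485.1, 20.2], 74)]
```

View pics/crop.png

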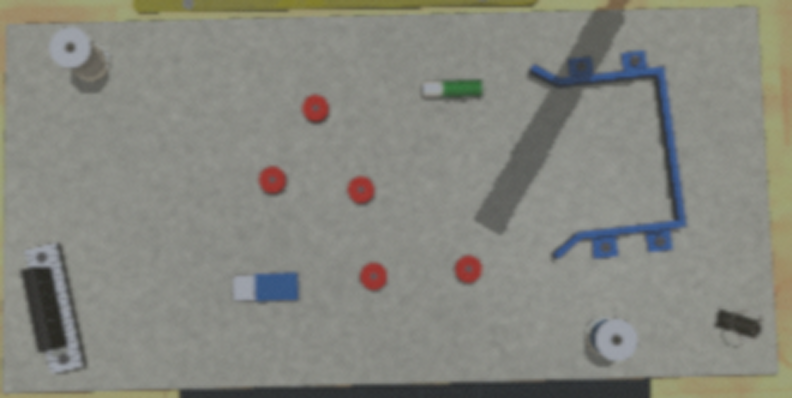

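Enlarged crop: the straightedge bar runs (42,247) to (68,372). The fence bends are at (557,82) and (577,237), its inner back corners at about (657,76) and (680,220). The eraser is centred at (266,287) and the battery at (452,89).

```bash
cat >> h.py <<'E'
def show():
    s=arm.read_state();m=R.from_quat(s['ee_rot']).as_matrix()
    print('t',round(s['clock'],2),'pos',s['position'].round(1) if hasattr(s['position'],'round') else np.round(s['position'],1),'y-axis deg',np.degrees(np.arctan2(m[1,1],m[0,1])).round(2),'zax',m[:,2].round(3),'F',np.round(s['contact_force'],1),'w',np.round(s['gripper_width'],1),'g',np.round(s['grasp_force'],1),'j',np.round(s['joints'],2))
    return s
E
python3 - <<'E'
from h import *
show()
P=lambda x,y,z:p2w('top',x/2.4+158-.3,y/2.4+168-.3,z)
for n,(x,y,z) in dict(tipT=(530,70,26),bendT=(557,82,26),cornT=(660,72,26),tipB=(555,257,26),bendB=(577,237,26),cornB=(683,222,26),er1=(234,288,21),er2=(298,287,21),erC=(266,287,21),bat1=(422,89,20),bat2=(483,88,20),wsp=(70,47,68),bsp=(616,340,54),clip=(738,323,30),
 gTL=(25,268,65),gTR=(48,265,65),gBR=(66,349,65),gBL=(40,353,65),b1=(26,248,24),b2=(57,243,24),b3=(84,368,24),b4=(53,373,24),bd1=(7,24,8),bd2=(755,8,8),bd3=(776,372,8),bd4=(5,390,8)).items(): print(n,P(x,y,z).round(1))
m=(P(557,82,26)+P(577,237,26))/2; b=(P(660,72,26)+P(683,222,26))/2
ax=(b-m)/np.linalg.norm(b-m);cr=P(557,82,26)-P(577,237,26);print('mouth',m,'axis',np.degrees(np.arctan2(ax[1],ax[0])),'cross',np.degrees(np.arctan2(cr[1],cr[0])),np.linalg.norm(cr),np.linalg.norm(b-m))
E
```

```text
t 0.1 pos [ 171.9 -600.3  205.2] y-axis deg 105.97 zax [-0.001  0.002 -1.   ] F [ 1.3 -1.1  0.1] w 85.4 g 0.0 j [-1.03  0.39  0.01 -0.   -1.19 -0.26]
tipT [ 646.7 -109.1]
bendT [ 636.5 -130.4]
cornT [ 642.7 -213.4]
tipB [ 496.8 -123.4]
bendB [ 512.1 -141.4]
cornB [ 522.  -225.8]
er1 [478.3 130.8]
er2 [477.9  80.2]
erC [478.5 105.5]
bat1 [634.3 -22.2]
bat2 [634.  -71.4]
wsp [665.  247.9]
bsp [ 432.7 -163. ]
clip [ 442.  -263.8]
gTL [497.4 281.7]
gTR [499.3 264.4]
gBR [436.4 250.5]
gBL [433.9 269.9]
b1 [513.6 294.7]
b2 [517.  270.2]
b3 [418.8 248.4]
b4 [415.5 272.7]
bd1 [698.4 317.4]
bd2 [ 697.5 -298.9]
bd3 [ 401.4 -299. ]
bd4 [401.7 315.7]
mouth [ 574.29522693 -135.8909679 ] axis -84.50689011897948 cross 5.076960009645167 124.8818806468637 84.08736111336484
```

```bash
cat >> h.py <<'E'
M=np.array([574.3,-135.9]);TH=np.radians(-84.7)
ex=np.array([np.cos(TH),np.sin(TH)]);ey=np.array([-ex[1],ex[0]]);O=M-170*ex
f2w=lambda x,y:O+x*ex+y*ey
def w2f(p): d=np.array(p)-O; return np.array([d@ex,d@ey]).round(1)
def goal(x,y,z,yaw,s=None):
    "tool move (slide mm, dr in 8deg units) to TCP xyz with tool y at yaw deg, tool z down"
    s=s or arm.read_state();m=R.from_quat(s['ee_rot']).as_matrix()
    a=np.radians(yaw);ya=np.array([np.cos(a),np.sin(a),0]);za=np.array([0,0,-1.])
    T=np.stack([np.cross(ya,za),ya,za],1)
    sl=m.T@(np.array([x,y,z])-s['position'])
    dr=np.degrees(R.from_matrix(m.T@T).as_rotvec())/8
    print('slide',sl.round(1).tolist(),'dr',dr.round(3).tolist(),'rows>=',np.ceil(max(np.linalg.norm(sl)/62.5,np.linalg.norm(dr)*8/10.7)))
def fgoal(fx,fy,z,fyaw):
    "fence frame; fyaw = tool y relative to +180 of fence x (0 = push pose)"
    goal(*f2w(fx,fy),z,95.3+fyaw)
E
python3 -c "
from h import *
goal(550,-100,260,102.3)"
```

```text
slide [-501.1, 377.1, -54.1] dr [0.014, -0.001, 0.458] rows>= 11.0
```

>>> {"api": "step_arm", "payload": {
  "motion": [
    {"slide": [-40,30,-54],"dr": [0,0,0.2],"jaw": 85},
    {"slide": [-500,377,-54],"dr": [0,0,0.458],"jaw": 60},
    {"slide": [-500,377,-54],"dr": [0,0,0.458],"jaw": 45},
    {"slide": [-500,377,-54],"dr": [0,0,0.458],"jaw": 45},
    {"slide": [-500,377,-54],"dr": [0,0,0.458],"jaw": 45},
    {"slide": [-500,377,-54],"dr": [0,0,0.458],"jaw": 45},
    {"slide": [-500,377,-54],"dr": [0,0,0.458],"jaw": 45},
    {"slide": [-500,377,-54],"dr": [0,0,0.458],"jaw": 45}
  ]
}}

```text
clock: 1.1
position: [461.6, -215.7, 258.0]
ee_rot: [-0.107, 0.994, 0.0, -0.0]
contact_force: [0.9, -1.6, -0.1]
gripper_width: 45.1
grasp_force: 0.0
```

```bash
python3 -c "
from h import *
show()
goal(466.5,269.5,170,102.3)"
```

```text
t 1.1 pos [ 461.6 -215.7  258. ] y-axis deg 102.32 zax [-0.  0. -1.] F [ 0.9 -1.6 -0.1] w 45.1 g 0.0 j [-0.12  0.15 -0.18 -0.   -1.24 -1.24]
slide [-108.3, 472.9, 88.1] dr [0.001, -0.002, 0.003] rows>= 8.0
```

>>> {"api": "step_arm", "payload": {
  "motion": [
    {"slide": [-108,473,88],"dr": [0,0,0],"jaw": 45},
    {"slide": [-108,473,88],"dr": [0,0,0],"jaw": 45},
    {"slide": [-108,473,88],"dr": [0,0,0],"jaw": 45},
    {"slide": [-108,473,88],"dr": [0,0,0],"jaw": 45},
    {"slide": [-108,473,88],"dr": [0,0,0],"jaw": 45},
    {"slide": [-108,473,88],"dr": [0,0,0],"jaw": 45},
    {"slide": [-108,473,88],"dr": [0,0,0],"jaw": 45},
    {"slide": [-108,473,88],"dr": [0,0,0],"jaw": 45}
  ]
}}

```text
clock: 2.1
position: [465.0, 269.6, 169.5]
ee_rot: [-0.108, 0.994, -0.0, -0.0]
contact_force: [0.2, -0.4, 0.3]
gripper_width: 45.1
grasp_force: 0.0
```

```bash
python3 -c "
from h import *
s=show()
goal(466.5,269.5,170,102.3)
im=optics.get_image('wrist');cv2.imwrite('pics/w1.png',im)
"
```

```text
t 2.1 pos [465.  269.6 169.5] y-axis deg 102.36 zax [-0. -0. -1.] F [ 0.2 -0.4  0.3] w 45.1 g 0.0 j [ 0.83  0.27 -0.26 -0.   -1.04 -2.18]
slide [-1.5, -0.4, -0.5] dr [-0.002, -0.004, 0.008] rows>= 1.0
```

View pics/w1.png

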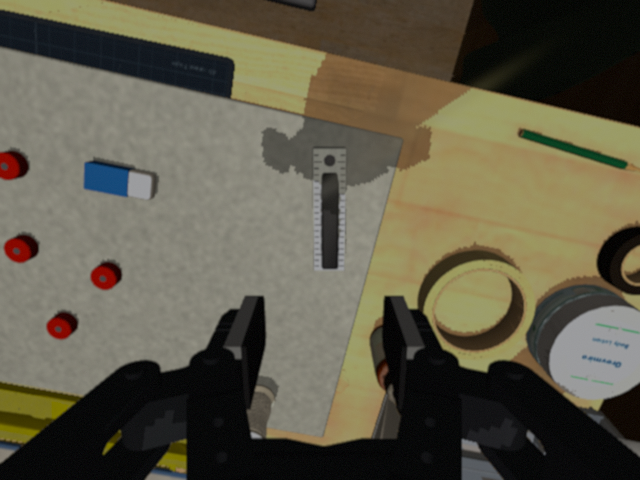

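The wrist view shows the bar upright in the image, from (330,148) to (329,270), between the fingers' lines.

```bash
python3 -c "
from h import *
s=arm.read_state()
a=p2w('wrist',330,148,24,s);b=p2w('wrist',329,270,24,s);print(a,b,(a+b)/2,np.degrees(np.arctan2(*(a-b)[::-1])),np.linalg.norm(a-b))
g=p2w('wrist',330.5,172,65,s);h=p2w('wrist',330,241,65,s);print(g,h,(g+h)/2)
c=(a+b)/2
goal(*c,29,102.3)
"
```

```text
[418.30121262 268.47012437] [514.11507737 289.47277433] [466.208145   278.97144935] -167.6361662511054 98.08877603472394
[429.54666513 270.76907406] [476.3144836  281.09257871] [452.93057436 275.93082638]
slide [-1.6, 4.1, 138.9] dr [0.004, 0.001, 0.033] rows>= 3.0
```

```bash
python3 -c "
from h import *
show();s=show()
im=optics.get_image('wrist');cv2.imwrite('pics/w2.png',im)
show()
d=np.abs(im.astype(int)-cv2.imread('pics/w1.png')).mean();print(d)
"
```

```text
t 2.15 pos [465.5 274.5 167.9] y-axis deg 102.56 zax [ 0.     0.001 -1.   ] F [2.2 3.3 0.9] w 44.9 g 0.0 j [ 0.83  0.27 -0.26 -0.   -1.04 -2.18]
t 2.15 pos [465.5 274.5 167.9] y-axis deg 102.56 zax [ 0.     0.001 -1.   ] F [2.2 3.3 0.9] w 44.9 g 0.0 j [ 0.83  0.27 -0.26 -0.   -1.04 -2.18]
t 2.2 pos [465.  271.5 168.2] y-axis deg 102.59 zax [-0.002 -0.001 -1.   ] F [ 0.9 -0.8 -0.1] w 44.8 g 0.0 j [ 0.83  0.27 -0.26 -0.   -1.04 -2.18]
6.076545138888889
```

>>> {"api": "step_arm", "payload": {
  "motion": [
    {"slide": [-1,1,50],"dr": [0,0,0],"jaw": 45},
    {"slide": [-1,1,75],"dr": [0,0,0],"jaw": 45},
    {"slide": [-1,1,75],"dr": [0,0,0],"jaw": 45},
    {"slide": [-1,1,75],"dr": [0,0,0],"jaw": 45},
    {"slide": [-1,1,75],"dr": [0,0,0],"jaw": 45},
    {"slide": [-1,1,75],"dr": [0,0,0],"jaw": 45},
    {"slide": [-1,1,75],"dr": [0,0,0],"jaw": 45},
    {"slide": [-1,1,75],"dr": [0,0,0],"jaw": 45}
  ]
}}

```text
clock: 3.2
position: [466.4, 268.8, 95.4]
ee_rot: [-0.107, 0.994, 0.0, 0.0]
contact_force: [0.8, 0.7, 0.9]
gripper_width: 45.4
grasp_force: 0.0
```

```bash
python3 -c "
from h import *
s=show()
im=optics.get_image('wrist');cv2.imwrite('pics/w3.png',im)
show()
"
```

```text
t 3.2 pos [466.4 268.8  95.4] y-axis deg 102.31 zax [ 0.  0. -1.] F [0.8 0.7 0.9] w 45.4 g 0.0 j [ 0.82  0.35 -0.36 -0.   -0.87 -2.18]
t 3.25 pos [466.4 268.7  95.3] y-axis deg 102.31 zax [ 0.  0. -1.] F [-0.5 -0.8 -0.1] w 44.9 g 0.0 j [ 0.82  0.35 -0.36  0.   -0.87 -2.18]
```

View pics/w3.png

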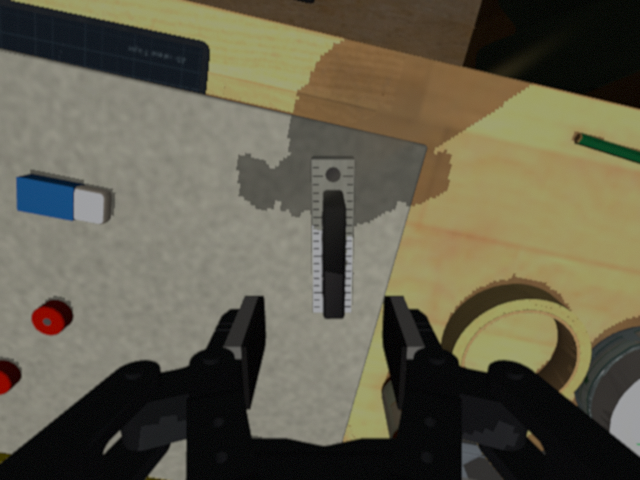

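The grip is at column 334, slightly right of the finger centre at 324. The bar spans rows 157 to 313.

```bash
python3 -c "
from h import *
s=arm.read_state()
a=p2w('wrist',333,157,24,s);b=p2w('wrist',332.5,313,24,s);print(a,b,(a+b)/2,np.degrees(np.arctan2(*(a-b)[::-1])),np.linalg.norm(a-b))
c=(a+b)/2
print(p2w('wrist',334,192,65,s),p2w('wrist',333.5,270,65,s))
goal(*c,30,102.3)
"
```

```text
[416.95598597 263.05525722] [514.74800812 284.79024746] [465.85199704 273.92275234] -167.46927738752237 100.17828805244329
[428.71496482 265.33492975] [468.83902058 274.15463379]
slide [-0.6, 5.2, 65.3] dr [0.001, 0.001, 0.001] rows>= 2.0
```

>>> {"api": "step_arm", "payload": {
  "motion": [
    {"slide": [-1,5,30],"dr": [0,0,0],"jaw": 45},
    {"slide": [-1,5,60],"dr": [0,0,0],"jaw": 45},
    {"slide": [-1,5,65],"dr": [0,0,0],"jaw": 45},
    {"slide": [-1,5,65],"dr": [0,0,0],"jaw": 30},
    {"slide": [-1,5,65],"dr": [0,0,0],"jaw": 8},
    {"slide": [-1,5,65],"dr": [0,0,0],"jaw": 5},
    {"slide": [-1,5,65],"dr": [0,0,0],"jaw": 5},
    {"slide": [-1,5,65],"dr": [0,0,0],"jaw": 5}
  ]
}}

```text
clock: 4.25
position: [467.1, 274.4, 31.6]
ee_rot: [-0.107, 0.994, 0.001, 0.001]
contact_force: [-2.0, -1.0, 5.7]
gripper_width: 10.1
grasp_force: 60.7
```

```bash
python3 -c "
from h import *
s=show()
fgoal(47.8,-118,80,99)
"
```

```text
t 4.25 pos [467.1 274.4  31.6] y-axis deg 102.34 zax [ 0.002  0.002 -1.   ] F [-2.  -1.   5.7] w 10.1 g 60.7 j [ 0.83  0.44 -0.42  0.   -0.71 -2.19]
slide [84.9, -287.9, -48.9] dr [-0.007, 0.019, -11.495] rows>= 9.0
```

>>> {"api": "step_arm", "payload": {
  "motion": [
    {"slide": [0,0,-30],"dr": [0,0,0],"jaw": 5},
    {"slide": [15,-45,-50],"dr": [0,0,-1.3],"jaw": 5},
    {"slide": [30,-95,-50],"dr": [0,0,-2.6],"jaw": 5},
    {"slide": [45,-145,-50],"dr": [0,0,-3.9],"jaw": 5},
    {"slide": [60,-195,-50],"dr": [0,0,-5.2],"jaw": 5},
    {"slide": [73,-245,-50],"dr": [0,0,-6.5],"jaw": 5},
    {"slide": [85,-288,-50],"dr": [0,0,-7.8],"jaw": 5},
    {"slide": [85,-288,-50],"dr": [0,0,-9.1],"jaw": 5}
  ]
}}

```text
clock: 5.25
position: [442.6, -28.2, 79.4]
ee_rot: [-0.673, 0.74, 0.001, -0.001]
contact_force: [-0.1, 0.8, -3.6]
gripper_width: 9.8
grasp_force: 59.6
```

```bash
python3 -c "
from h import *
s=show()
fgoal(47.8,-118,33,99)
"
```

```text
t 5.25 pos [442.6 -28.2  79.4] y-axis deg 174.6 zax [-0.003 -0.    -1.   ] F [-0.1  0.8 -3.6] w 9.8 g 59.6 j [ 0.3   0.23 -0.59 -0.   -0.75 -0.4 ]
slide [-3.4, -2.7, 46.4] dr [0.02, 0.001, -2.462] rows>= 2.0
```

>>> {"api": "step_arm", "payload": {
  "motion": [
    {"slide": [-3,-3,10],"dr": [0,0,-1.2],"jaw": 5},
    {"slide": [-3,-3,20],"dr": [0,0,-2.46],"jaw": 5},
    {"slide": [-3,-3,30],"dr": [0,0,-2.46],"jaw": 5},
    {"slide": [-3,-3,40],"dr": [0,0,-2.46],"jaw": 5},
    {"slide": [-3,-3,44],"dr": [0,0,-2.46],"jaw": 5},
    {"slide": [-3,-3,46],"dr": [0,0,-2.46],"jaw": 5},
    {"slide": [-3,-3,46],"dr": [0,0,-2.46],"jaw": 5},
    {"slide": [-3,-3,46],"dr": [0,0,-2.46],"jaw": 5}
  ]
}}

```text
clock: 6.25
position: [448.2, -22.9, 34.5]
ee_rot: [0.789, -0.614, 0.0, -0.0]
contact_force: [0.5, -0.4, -4.5]
gripper_width: 10.0
grasp_force: 59.6
```

```bash
python3 -c "
from h import *
s=show();print(w2f(s['position'][:2]))
fgoal(47.8,-118,33,99)
fgoal(47.8,-47.7,33,99)
"
```

```text
t 6.25 pos [448.2 -22.9  34.5] y-axis deg -165.78 zax [ 0.001  0.    -1.   ] F [ 0.5 -0.4 -4.5] w 10.0 g 59.6 j [ 0.31  0.31 -0.64  0.   -0.63 -0.06]
[  45.8 -115.2]
slide [1.5, 3.1, 1.5] dr [-0.005, 0.0, -0.01] rows>= 1.0
slide [12.4, -66.3, 1.5] dr [-0.005, 0.0, -0.01] rows>= 2.0
```

>>> {"api": "step_arm", "payload": {
  "motion": [
    {"slide": [2,-10,1.5],"dr": [0,0,0],"jaw": 5},
    {"slide": [4,-21,1.5],"dr": [0,0,0],"jaw": 5},
    {"slide": [6,-32,1.5],"dr": [0,0,0],"jaw": 5},
    {"slide": [8,-43,1.5],"dr": [0,0,0],"jaw": 5},
    {"slide": [10,-53,1.5],"dr": [0,0,0],"jaw": 5},
    {"slide": [11,-60,1.5],"dr": [0,0,0],"jaw": 5},
    {"slide": [12,-64,1.5],"dr": [0,0,0],"jaw": 5},
    {"slide": [12.4,-66,1.5],"dr": [0,0,0],"jaw": 5}
  ]
}}

```text
clock: 7.25
position: [514.9, -18.8, 32.6]
ee_rot: [0.789, -0.614, -0.0, 0.0]
contact_force: [-0.7, 0.2, -3.8]
gripper_width: 10.0
grasp_force: 59.6
```

```bash
python3 -c "
from h import *
s=show();print(w2f(s['position'][:2]))
im=optics.get_image('top');cv2.imwrite('pics/t1.png',im)
for p,a in reds(im):print(p,w2f(p),a)
fgoal(47.8,-47.7,33,99)
"
```

```text
t 7.25 pos [514.9 -18.8  32.6] y-axis deg -165.79 zax [-0.  0. -1.] F [-0.7  0.2 -3.8] w 10.0 g 59.6 j [ 0.28  0.4  -0.48 -0.   -0.69 -0.03]
[ 48.  -48.3]
[621.4, 64.4] [-25.1  65.4] 72
[566.8, 100.7] [-66.3  14.4] 49
slide [-0.1, -0.4, -0.4] dr [-0.001, -0.0, -0.009] rows>= 1.0
```

```bash
python3 -c "
from h import *
fgoal(46,-62,33,99)
fgoal(46,-62,75,99)
fgoal(-25,95,75,90)
"
```

```text
slide [-4.1, 13.5, -0.4] dr [-0.001, -0.0, -0.009] rows>= 1.0
slide [-4.1, 13.5, -42.4] dr [-0.001, -0.0, -0.009] rows>= 1.0
slide [-49.8, -152.6, -42.4] dr [-0.001, -0.0, 1.116] rows>= 3.0
```

>>> {"api": "step_arm", "payload": {
  "motion": [
    {"slide": [-4,13,0],"dr": [0,0,0],"jaw": 5},
    {"slide": [-4,13,-22],"dr": [0,0,0],"jaw": 5},
    {"slide": [-10,5,-42],"dr": [0,0,0.2],"jaw": 5},
    {"slide": [-20,-45,-42],"dr": [0,0,0.6],"jaw": 5},
    {"slide": [-35,-95,-42],"dr": [0,0,1.1],"jaw": 5},
    {"slide": [-45,-135,-42],"dr": [0,0,1.1],"jaw": 5},
    {"slide": [-50,-152,-42],"dr": [0,0,1.1],"jaw": 5},
    {"slide": [-50,-152,-42],"dr": [0,0,1.1],"jaw": 5}
  ]
}}

```text
clock: 8.3
position: [649.4, 67.7, 73.9]
ee_rot: [0.74, -0.673, -0.0, 0.0]
contact_force: [-0.6, -0.7, -4.4]
gripper_width: 10.2
grasp_force: 59.6
```

```bash
python3 -c "
from h import *
s=show();print(w2f(s['position'][:2]))
im=optics.get_image('top');cv2.imwrite('pics/t2.png',im)
for p,a in reds(im):print(p,w2f(p),a)
fgoal(-25,95,33,90)
"
```

```text
t 8.3 pos [649.4  67.7  73.9] y-axis deg -174.55 zax [-0.001  0.    -1.   ] F [-0.6 -0.7 -4.4] w 10.2 g 59.6 j [ 0.35  0.54 -0.08 -0.   -0.95 -0.26]
[-25.8  93.6]
[563.6, 100.1] [-66.   11.1] 60
[554.8, 29.4] [ 3.6 -4.1] 77
[545.3, -46.2] [ 78.  -20.6] 74
[526.6, 26.9] [  3.5 -32.5] 77
slide [0.3, -2.5, 40.9] dr [0.017, -0.0, 0.016] rows>= 1.0
```

>>> {"api": "step_arm", "payload": {
  "motion": [
    {"slide": [0,-2,12],"dr": [0,0,0],"jaw": 5},
    {"slide": [0,-2,26],"dr": [0,0,0],"jaw": 5},
    {"slide": [0,-2,38],"dr": [0,0,0],"jaw": 5},
    {"slide": [0,-2,41],"dr": [0,0,0],"jaw": 5},
    {"slide": [0,-2,41],"dr": [0,0,0],"jaw": 5},
    {"slide": [0,8,41],"dr": [0,0,0],"jaw": 5},
    {"slide": [0,18,41],"dr": [0,0,0],"jaw": 5},
    {"slide": [0,25,41],"dr": [0,0,0],"jaw": 5}
  ]
}}

```text
clock: 9.35
position: [624.3, 64.6, 34.1]
ee_rot: [0.74, -0.673, 0.0, -0.0]
contact_force: [-0.6, 0.5, -2.9]
gripper_width: 9.8
grasp_force: 59.6
```

```bash
python3 -c "
from h import *
s=show();print(w2f(s['position'][:2]))
fgoal(-25,57,33,90)
"
```

```text
t 9.35 pos [624.3  64.6  34.1] y-axis deg -174.57 zax [ 0.  0. -1.] F [-0.6  0.5 -2.9] w 9.8 g 59.6 j [ 0.36  0.55 -0.19 -0.   -0.83 -0.27]
[-25.   68.3]
slide [-0.0, 11.3, 1.1] dr [-0.003, 0.001, 0.016] rows>= 1.0
```

>>> {"api": "step_arm", "payload": {
  "motion": [
    {"slide": [0,5,1],"dr": [0,0,0],"jaw": 5},
    {"slide": [0,9,1],"dr": [0,0,0],"jaw": 5},
    {"slide": [0,11,1],"dr": [0,0,0],"jaw": 5},
    {"slide": [0,11,1],"dr": [0,0,0],"jaw": 5},
    {"slide": [0,0,0],"dr": [0,0,0],"jaw": 5},
    {"slide": [0,0,-20],"dr": [0,0,0],"jaw": 5},
    {"slide": [0,0,-42],"dr": [0,0,1.3],"jaw": 5},
    {"slide": [0,0,-42],"dr": [0,0,2.6],"jaw": 5}
  ]
}}

```text
clock: 10.35
position: [627.7, 65.2, 78.0]
ee_rot: [-0.604, 0.797, -0.001, 0.002]
contact_force: [1.2, -0.2, -3.7]
gripper_width: 9.8
grasp_force: 59.6
```

```bash
python3 -c "
from h import *
s=show();print(w2f(s['position'][:2]))
fgoal(-102,0,75,0)
"
```

```text
t 10.35 pos [627.7  65.2  78. ] y-axis deg 164.3 zax [ 0.005  0.001 -1.   ] F [ 1.2 -0.2 -3.7] w 9.8 g 59.6 j [ 0.36  0.5  -0.15  0.   -0.92 -0.63]
[-25.3  71.7]
slide [-45.9, 94.5, 2.7] dr [-0.018, 0.036, 8.625] rows>= 7.0
```

>>> {"api": "step_arm", "payload": {
  "motion": [
    {"slide": [-8,15,2],"dr": [0,0,1.3],"jaw": 5},
    {"slide": [-16,35,2],"dr": [0,0,2.6],"jaw": 5},
    {"slide": [-24,55,2],"dr": [0,0,3.9],"jaw": 5},
    {"slide": [-32,75,2],"dr": [0,0,5.2],"jaw": 5},
    {"slide": [-42,90,2],"dr": [0,0,6.5],"jaw": 5},
    {"slide": [-46,94.5,2],"dr": [0,0,7.8],"jaw": 5},
    {"slide": [-46,94.5,2],"dr": [0,0,8.62],"jaw": 5},
    {"slide": [-46,94.5,2],"dr": [0,0,8.62],"jaw": 5}
  ]
}}

```text
clock: 11.35
position: [546.9, 134.4, 73.7]
ee_rot: [-0.05, 0.999, 0.0, 0.0]
contact_force: [-0.0, -0.1, -2.9]
gripper_width: 10.0
grasp_force: 59.6
```

```bash
python3 -c "
from h import *
s=show();print(w2f(s['position'][:2]))
im=optics.get_image('top');cv2.imwrite('pics/t3.png',im)
for p,a in reds(im):print(p,w2f(p),a)
fgoal(-102,0,33,0)
"
```

```text
t 11.35 pos [546.9 134.4  73.7] y-axis deg 95.75 zax [ 0.  0. -1.] F [-0.  -0.1 -2.9] w 10.0 g 59.6 j [ 0.53  0.41 -0.32  0.   -0.84 -2.  ]
[-101.7   -2.3]
[589.5, 61.3] [-25.   33.4] 79
[554.7, 29.1] [ 3.9 -4.3] 72
[545.2, -46.1] [ 77.9 -20.7] 73
[526.6, 27.0] [  3.4 -32.4] 76
slide [-2.4, 0.4, 40.7] dr [0.0, 0.003, 0.059] rows>= 1.0
```

>>> {"api": "step_arm", "payload": {
  "motion": [
    {"slide": [-2,0,15],"dr": [0,0,0.06],"jaw": 5},
    {"slide": [-2,0,30],"dr": [0,0,0.06],"jaw": 5},
    {"slide": [-2,0,38],"dr": [0,0,0.06],"jaw": 5},
    {"slide": [-2,0,41],"dr": [0,0,0.06],"jaw": 5},
    {"slide": [-2,-5,41],"dr": [0,0,0.06],"jaw": 5},
    {"slide": [-2,-13,41],"dr": [0,0,0.06],"jaw": 5},
    {"slide": [-2,-22,41],"dr": [0,0,0.06],"jaw": 5},
    {"slide": [-2,-31,41],"dr": [0,0,0.06],"jaw": 5}
  ]
}}

```text
clock: 12.4
position: [551.5, 102.8, 33.0]
ee_rot: [-0.045, 0.999, 0.0, 0.0]
contact_force: [-0.5, -0.0, -2.6]
gripper_width: 10.0
grasp_force: 59.6
```

```bash
python3 -c "
from h import *
s=show();print(w2f(s['position'][:2]))
fgoal(5,0,33,0)
"
```

```text
t 12.4 pos [551.5 102.8  33. ] y-axis deg 95.17 zax [ 0.001  0.    -1.   ] F [-0.5 -0.  -2.6] w 10.0 g 59.6 j [ 0.47  0.46 -0.36 -0.   -0.74 -1.95]
[-69.8  -0.7]
slide [-0.8, -74.7, -0.1] dr [0.002, 0.005, -0.016] rows>= 2.0
```

>>> {"api": "step_arm", "payload": {
  "motion": [
    {"slide": [-1,-9,0],"dr": [0,0,0],"jaw": 5},
    {"slide": [-1,-18,0],"dr": [0,0,0],"jaw": 5},
    {"slide": [-1,-27,0],"dr": [0,0,0],"jaw": 5},
    {"slide": [-1,-36,0],"dr": [0,0,0],"jaw": 5},
    {"slide": [-1,-45,0],"dr": [0,0,0],"jaw": 5},
    {"slide": [-1,-54,0],"dr": [0,0,0],"jaw": 5},
    {"slide": [-1,-63,0],"dr": [0,0,0],"jaw": 5},
    {"slide": [-1,-72,0],"dr": [0,0,0],"jaw": 5}
  ]
}}

```text
clock: 13.4
position: [558.8, 31.3, 32.7]
ee_rot: [-0.045, 0.999, 0.0, 0.0]
contact_force: [0.4, 1.8, -2.1]
gripper_width: 10.1
grasp_force: 59.7
```

```bash
python3 -c "
from h import *
s=show();print(w2f(s['position'][:2]))
im=optics.get_image('top');cv2.imwrite('pics/t4.png',im)
for p,a in reds(im):print(p,w2f(p),a)
im=optics.get_image('scene');cv2.imwrite('pics/s4.png',im)
for p,a in reds(im,'scene'):print(p,w2f(p),a)
fgoal(75,0,33,0)
"
```

```text
t 13.4 pos [558.8  31.3  32.7] y-axis deg 95.19 zax [ 0.  0. -1.] F [ 0.4  1.8 -2.1] w 10.1 g 59.7 j [ 0.35  0.46 -0.37 -0.   -0.74 -1.83]
[2.1 0. ]
[545.3, -46.3] [ 78.1 -20.6] 75
[528.2, 3.5] [ 26.9 -33. ] 52
[563.1, 7.9] [25.8  2.1] 327
[548.3, -44.2] [ 76.3 -17.4] 92
slide [-0.7, -72.3, -0.4] dr [-0.003, -0.007, -0.023] rows>= 2.0
```

>>> {"api": "step_arm", "payload": {
  "motion": [
    {"slide": [-1,-8,0],"dr": [0,0,0],"jaw": 5},
    {"slide": [-1,-17,0],"dr": [0,0,0],"jaw": 5},
    {"slide": [-1,-26,0],"dr": [0,0,0],"jaw": 5},
    {"slide": [-1,-35,0],"dr": [0,0,0],"jaw": 5},
    {"slide": [-1,-44,0],"dr": [0,0,0],"jaw": 5},
    {"slide": [-1,-53,0],"dr": [0,0,0],"jaw": 5},
    {"slide": [-1,-62,0],"dr": [0,0,0],"jaw": 5},
    {"slide": [-1,-72,0],"dr": [0,0,0],"jaw": 5}
  ]
}}

```text
clock: 14.5
position: [566.3, -40.4, 32.6]
ee_rot: [-0.045, 0.999, 0.0, -0.0]
contact_force: [-0.0, 0.5, -4.8]
gripper_width: 9.8
grasp_force: 59.5
```

```bash
python3 -c "
from h import *
s=show();print(w2f(s['position'][:2]))
im=optics.get_image('top');cv2.imwrite('pics/t5.png',im)
for p,a in reds(im):print(p,w2f(p),a)
im2=optics.get_image('scene')
for p,a in reds(im2,'scene'):print(p,w2f(p),a)
cv2.imwrite('pics/s5.png',np.hstack([cv2.resize(im[160:340,240:480],(400,300)),cv2.resize(im2[180:360,240:480],(400,300))]))
fgoal(145,0,33,0)
"
```

```text
t 14.5 pos [566.3 -40.4  32.6] y-axis deg 95.19 zax [-0. -0. -1.] F [-0.   0.5 -4.8] w 9.8 g 59.5 j [ 0.21  0.47 -0.35 -0.   -0.75 -1.69]
[74.2  0.8]
[532.0, -67.5] [ 98.  -35.8] 25
[566.2, -68.8] [102.4  -1.9] 458
slide [0.5, -70.3, -0.2] dr [-0.003, -0.001, -0.022] rows>= 2.0
```

View pics/s5.png

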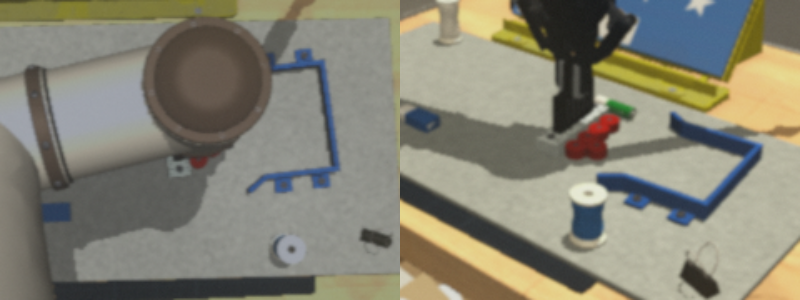

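The left half shows the bar end at (180,165) beside the group. In the right half all the blanks are bunched at (595,135) ahead of the bar, in front of the fence mouth.

>>> {"api": "step_arm", "payload": {
  "motion": [
    {"slide": [0,-8,0],"dr": [0,0,0],"jaw": 5},
    {"slide": [0,-16,0],"dr": [0,0,0],"jaw": 5},
    {"slide": [0,-24,0],"dr": [0,0,0],"jaw": 5},
    {"slide": [0,-32,0],"dr": [0,0,0],"jaw": 5},
    {"slide": [0,-40,0],"dr": [0,0,0],"jaw": 5},
    {"slide": [0,-48,0],"dr": [0,0,0],"jaw": 5},
    {"slide": [0,-56,0],"dr": [0,0,0],"jaw": 5},
    {"slide": [0,-64,0],"dr": [0,0,0],"jaw": 5}
  ]
}}

```text
clock: 15.6
position: [572.1, -104.0, 32.8]
ee_rot: [-0.045, 0.999, 0.0, 0.0]
contact_force: [-0.2, 1.4, -2.2]
gripper_width: 10.1
grasp_force: 59.8
```

```bash
python3 -c "
from h import *
s=show();print(w2f(s['position'][:2]))
im=optics.get_image('top')
for p,a in reds(im):print(p,w2f(p),a)
im2=optics.get_image('scene')
for p,a in reds(im2,'scene'):print(p,w2f(p),a)
cv2.imwrite('pics/s6.png',np.hstack([cv2.resize(im[160:340,240:480],(400,300)),cv2.resize(im2[200:320,300:460],(400,300),interpolation=2)]))
fgoal(175,0,33,0)
"
```

```text
t 15.6 pos [ 572.1 -104.    32.8] y-axis deg 95.19 zax [ 0.  0. -1.] F [-0.2  1.4 -2.2] w 10.1 g 59.8 j [ 0.1   0.49 -0.31 -0.   -0.77 -1.58]
[138.1   0.7]
[539.1, -131.8] [162.7 -34.7] 30
[572.9, -132.6] [166.6  -1.1] 454
slide [0.4, -36.3, -0.4] dr [-0.003, -0.003, -0.021] rows>= 1.0
```

View pics/s6.png

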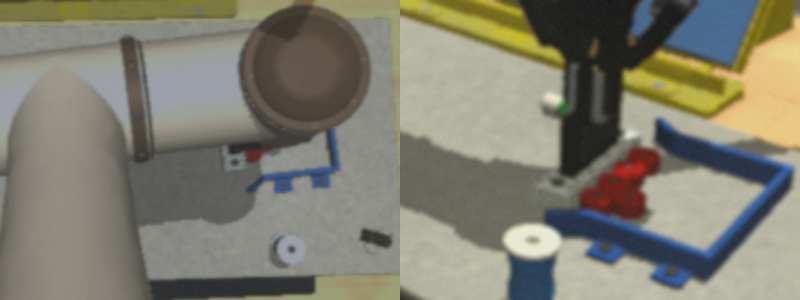

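The group sits in the mouth, ahead of the bar (right half, around (620,185)), and the bar is clear of both flares.

>>> {"api": "step_arm", "payload": {
  "motion": [
    {"slide": [0,-7,0],"dr": [0,0,0],"jaw": 5},
    {"slide": [0,-14,0],"dr": [0,0,0],"jaw": 5},
    {"slide": [0,-21,0],"dr": [0,0,0],"jaw": 5},
    {"slide": [0,-27,0],"dr": [0,0,0],"jaw": 5},
    {"slide": [0,-31,0],"dr": [0,0,0],"jaw": 5},
    {"slide": [0,-34,0],"dr": [0,0,0],"jaw": 5},
    {"slide": [0,-34,0],"dr": [0,0,0],"jaw": 5},
    {"slide": [0,-34,0.5],"dr": [0,0,0],"jaw": 5}
  ]
}}

```text
clock: 16.7
position: [575.3, -137.5, 32.4]
ee_rot: [-0.045, 0.999, -0.0, 0.0]
contact_force: [-0.5, -0.3, -3.3]
gripper_width: 9.9
grasp_force: 59.6
```

```bash
python3 -c "
from h import *
s=show();print(w2f(s['position'][:2]))
im=optics.get_image('top')
for p,a in reds(im):print(p,w2f(p),a)
im2=optics.get_image('scene')
for p,a in reds(im2,'scene'):print(p,w2f(p),a)
cv2.imwrite('pics/s7.png',np.hstack([cv2.resize(im[160:340,240:480],(400,300)),cv2.resize(im2[200:320,300:460],(400,300),interpolation=2)]))
"
```

```text
t 16.7 pos [ 575.3 -137.5   32.4] y-axis deg 95.2 zax [ 0. -0. -1.] F [-0.5 -0.3 -3.3] w 9.9 g 59.6 j [ 0.04  0.5  -0.29  0.   -0.78 -1.52]
[171.7   0.8]
[542.8, -165.5] [196.6 -34.1] 32
[577.6, -164.8] [199.1   0.6] 505
```

View pics/s7.png

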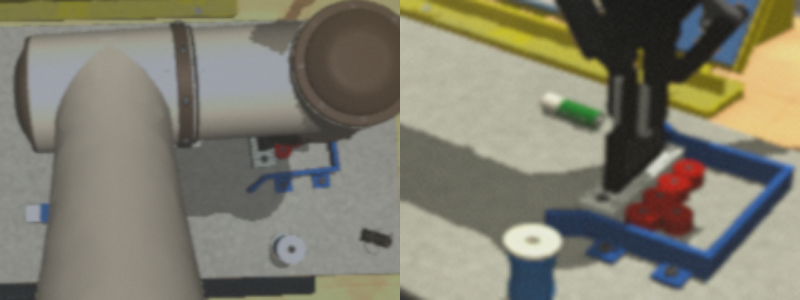

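The blanks are inside and the bar lies across the mouth; now I set it down and release.

>>> {"api": "step_arm", "payload": {
  "motion": [
    {"slide": [0,0,0.5],"dr": [0,0,0],"jaw": 5},
    {"slide": [0,0,1],"dr": [0,0,0],"jaw": 5},
    {"slide": [0,0,1],"dr": [0,0,0],"jaw": 5},
    {"slide": [0,0,1],"dr": [0,0,0],"jaw": 15},
    {"slide": [0,0,1],"dr": [0,0,0],"jaw": 25},
    {"slide": [0,0,1],"dr": [0,0,0],"jaw": 35},
    {"slide": [0,0,1],"dr": [0,0,0],"jaw": 40},
    {"slide": [0,0,-10],"dr": [0,0,0],"jaw": 40}
  ]
}}

```text
clock: 17.8
position: [574.3, -137.4, 41.7]
ee_rot: [-0.045, 0.999, 0.0, -0.001]
contact_force: [0.7, -0.6, -0.5]
gripper_width: 40.2
grasp_force: 0.0
```

>>> {"api": "step_arm", "payload": {
  "motion": [
    {"slide": [0,0,-20],"dr": [0,0,0],"jaw": 40},
    {"slide": [0,0,-50],"dr": [0,0,0],"jaw": 40},
    {"slide": [0,0,-100],"dr": [0,0,0],"jaw": 40},
    {"slide": [0,40,-150],"dr": [0,0,0],"jaw": 40},
    {"slide": [0,100,-160],"dr": [0,0,0],"jaw": 40},
    {"slide": [0,160,-160],"dr": [0,0,0],"jaw": 40},
    {"slide": [0,220,-160],"dr": [0,0,0],"jaw": 40},
    {"slide": [0,280,-160],"dr": [0,0,0],"jaw": 40}
  ]
}}

```text
clock: 18.8
position: [549.5, 143.3, 203.4]
ee_rot: [-0.045, 0.999, 0.0, 0.001]
contact_force: [0.8, 0.2, -0.6]
gripper_width: 40.0
grasp_force: 0.0
```

```bash
python3 -c "
from h import *
s=show()
im=optics.get_image('top')
for p,a in reds(im):print(p,w2f(p)-[170,0],a)
im2=optics.get_image('scene')
cv2.imwrite('pics/s8.png',np.hstack([cv2.resize(im[160:340,240:480],(400,300),interpolation=2),cv2.resize(im2[200:320,300:460],(400,300),interpolation=2)]))
"
```

```text
t 18.8 pos [549.5 143.3 203.4] y-axis deg 95.19 zax [ 0.002  0.001 -1.   ] F [ 0.8  0.2 -0.6] w 40.0 g 0.0 j [ 0.54  0.29 -0.14  0.   -1.14 -2.02]
[574.2, -166.7] [30.7 -2.9] 406
```

View pics/s8.png

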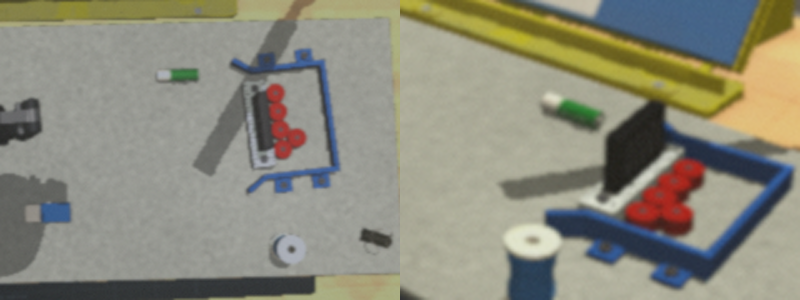

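All five blanks lie flat inside the fence. The straightedge stands across the mouth and the bystanders haven't moved.

```bash
python3 -c "
from bench import arm
print(arm.job_done())"
```

```text
the job is handed in; nothing more can be done
None
```

The job is handed in: all five blanks were pushed into the fence as one group and lie flat inside, the straightedge stands across the mouth, and no bystander was moved, all in about 19 s of the 64 s allowed.

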